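# Step the photometer's filter wheel to the green dot

### The arm

A 6-joint arm with a two-finger parallel gripper is mounted at the origin on the work surface. World frame = base frame: x ahead of the robot, y to its left, z up, the work surface at z = 0. Lengths are in m, angles in degrees, forces in N, time in s.
With the tool pointing down it reaches from about 0.25 to 0.725 m from the base axis. Payload 9.7 kg.
Tool frame: the origin (TCP) lies between the finger pads; the fingertips stand 25 mm ahead of it and the grasp point (between the pads) lies 6 mm ahead of it; z points along the fingers, y is the line along which they close (so a half turn about z gives the same grasp; the last joint's range is limited). The gripper opens to 85 mm and grips with 20 to 120 N. Pads are 22 mm wide; open, the fingers measure 114 mm over their backs; the gripper's body (76 mm by 85 mm) begins 54 mm behind the grasp point. The pads swing forward as they close: fully open they stand 13 mm farther back than shut.
Start: joints at [-73.224, 4.979, 10.078, 95.1, 0, 90], TCP at [0.159, -0.527, 0.217] pointing down, gripper open.
Joint ranges: [-179.16, 179.16], [-48.56, 103.87], [-65.8, 70.77], [-126.05, 130.52], [-82.76, 87.17], [-180, 180]. Speed limits (degrees/s): [127.2, 127.2, 147.25, 180, 180, 180].

### API

Orientations are given as [roll, pitch, yaw] about the fixed x, y, z axes, in that order (R = Rz(yaw) Ry(pitch) Rx(roll)).
In Python, from workcell import bot, viewer, get_obs gives the robot as it stands (bot), with the cameras (viewer) and the readings as plain functions.
- The arm moves only by the tool drive_effector, called after ">>>" as name(argument=value, ...), one argument or row to a line, values as JSON. Schema: {"type":"object","properties":{"segments":{"type":"array","items":{"type":"array","prefixItems":[{"type":"array","items":{"type":"number"},"minItems":3,"maxItems":3},{"type":"number"},{"type":"number"}],"minItems":3,"maxItems":3},"minItems":1,"maxItems":5},"grip_force":{"type":"number"},"only":{"type":"string"},"quiet":{"type":"boolean"},"lines":{"type":"string"}},"required":["segments"],"additionalProperties":false}. segments is a list of rows, 1 to 5 of them, each written [[dx, dy, dz], turn, opening]: dx, dy, dz in m, then a turn about the tool's z in degrees, then the finger opening in m; each row is the pose to reach, as a shift and turn from the pose commanded when the call began, along the tool's axes at that moment; what a row does not reach only later rows make up. A row lasts 1/12 s, in which the tool goes at most 0.0417 m and 7.16 degrees, less where a joint would pass 70% of its speed; a pose out of reach is approached as far as the arm can. The fingers move at their own pace and stop on an object; grip_force is the grip in N (left out, the last holds). Time passes only in rows, so rows that do not move let the fingers close. The tool returns the time, the measured TCP pose, the force, the opening and the grip force at its end. only (a regular expression) keeps the lines of the reply that match it, lines (a string "A,B") keeps lines A to B, and quiet returns only ok. Input that does not fit is refused with a message, and nothing moves.
- get_obs(): the state, without advancing time (a new reading comes with each control period).
- viewer.camera(name): name is "side" or "top" or "wrist"; returns the picture (480x640x3 uint8, blue, green, red); there is no depth.
- viewer.camera_info(name): a dict with "mtx" (3x3 intrinsics, pixels), "extrinsics" (4x4, takes a point from camera to world coordinates). Camera axes: x right, y down, z forward; pixel columns grow to the right and rows downward; lengths in m; the calibration is good to about 2 mm. A picture is of the moment at which its call begins: read the wrist's pose just before it. camera_info takes no time and is no camera call; for the wrist camera it gives the pose at the moment of the call.
- bot.job_done(): hands the job in; it is judged then, once.
The state is a dict: "time": time; "q": joint angles; "qd": joint speeds; "joint_efforts": joint torques, N m; "ee_pos": TCP position; "tcp_rot": TCP orientation; "wrist_force": force on the tool from outside, world axes, zero at the start; "torque": the same for the moment, N m; "opening": finger opening in m; "grasp_force": force on a finger pad.
Only numpy, scipy, OpenCV 4.12 (cv2) and the standard library are available. Lean on these libraries where they do the work, as an engineer would, in place of code of your own. Each camera call takes 0.05 s, during which the arm holds its last target. There are 200 camera calls.

### The job

Push the upright black tab on the photometer's filter wheel round, gently and from its side with the fingertips, until it clicks to rest pointing at the green dot on the deck, then move clear. Do not pinch the tab and do not lift the wheel off its seat. Leave the cuvette in its holder, the sample jar and the strip tub where they stand.

Things in the scene. Friction and masses are not known exactly. Their poses are not given: they have to be found in the camera images.
- photometer: white bench instrument, 260 x 320 x 75 mm, fixed to the table, its flat deck 75 mm up; origin: centre of its underside; x from front (robot side at zero yaw) to rear, z up. Display, keys (10 mm high at most) and a black cuvette holder (25 mm high) lie on the deck's +y half, the filter wheel on its -y half
- wheel_axis (a point): point on the filter wheel's upright axis at the wheel's top face, 89 mm above the table, 50 mm to the -y side of the photometer's centre; axes as the photometer's. The wheel is an aluminium disc of 110 mm diameter with a black hub 4 mm high
- selector (a joint): wheel angle, rad, counter-clockwise from above; at 0 the tab points along the photometer's -x. Sprung rest positions at -60, -36, -12, 12, 36, 60 degrees; stops at +-64. Leaving one takes 2 to 5 N at the tab; past half way the wheel jumps into the next, ahead of the finger, and stays; let go sooner, it springs back. Starts at -12 or 12 (rarely balanced near 0), no dot there
- tab: black upright fin standing on the wheel's top face near its rim, 30 mm long (radially, from 32 to 62 mm from the axis), 10 mm thick (the way it is pushed), 34 mm high, a white line along its top. Origin: centre of its foot, 47 mm from the wheel axis and 89 mm above the table; its -x axis points outward from the wheel axis (where the tab points), y is across its thickness, z up
- tab_mid (a point): point inside the tab at its centre, 20 mm above its foot (109 mm above the table), 47 mm from the wheel axis
- tab_face_a: 3 mm plate that forms the tab's face on the tab's +y side; pushed here, the tab moves to its -y, which raises the selector value (counter-clockwise from above). Origin at its foot, 3.5 mm from the tab's middle
- tab_face_b: the same on the tab's -y side; pushed here, the selector value falls (clockwise from above)
- pointer (a point): point that the tab points at on the circle of dots: 83 mm from the wheel axis, straight out beyond the tab
- spindle (a joint): height of the wheel above its seat, m; 0 when seated. The wheel is held down only by its weight of about 0.2 kg and comes up if pulled
- mark_green: green dot, 18 mm diameter, 2 mm thick, flat on the deck (75 mm above the table), 83 mm from the wheel axis; origin at the centre of its underside. The four dots lie at the rest positions -60, -36, 36 and 60 degrees in any order; the wanted one
- mark_blue: blue dot, same size and circle; not wanted
- mark_yellow: yellow dot, same size and circle; not wanted
- mark_red: red dot, same size and circle; not wanted
- cuvette: clear loose cuvette, 12.5 x 12.5 x 45 mm, standing in a black holder on the deck, about 175 mm from the wheel axis; its top is 125 mm above the table. Origin at the centre of its underside. Leave alone
- sample_jar: clear loose jar with a red lid, 60 mm diameter, 68 mm high, standing on the table at the photometer's +y side; origin at the centre of its underside. Leave alone
- strip_tub: black loose tub with a pale paper label, 44 mm diameter, 105 mm high, standing on the table at the photometer's -y side; origin at the centre of its underside. Leave alone

How it is judged (in metres and radians):
On the way, in this order (a step that is already met when the one before it is completed fails the run):
1. the fingers push on the tab (contact force between the fingers and tab above 0.3 N).
2. the tab points at the green dot (horizontal distance between pointer and mark_green below 0.009 m), for 0.2 s.
At the end, for the whole second after the job is handed in: the tab rests pointing at the green dot (pointer within 9 mm of the dot's centre, about 6 degrees), the wheel is still and seated, and cuvette, jar and tub stand upright where they stood (8 mm for the cuvette, 20 mm for the others) (horizontal distance between pointer and mark_green below 0.009 m and velocity of joint selector between -0.05 and 0.05 rad/s and value of joint spindle below 0.003 m and distance of cuvette from where it was at the start of the episode below 0.008 m and distance of each of sample_jar, strip_tub from where it was at the start of the episode below 0.02 m and angle between each of cuvette, sample_jar, strip_tub's own z axis and vertical below 0.25 rad); the robot touches nothing.
It fails at once if the tab is pinched (fingers press on both of its faces at once) (contact force between the fingers and tab_face_a above 1 N and contact force between the fingers and tab_face_b above 1 N).
It fails at once if the tab is pushed with more than 25 N (contact force between the fingers and tab above 25 N).
It fails at once if the wheel is lifted more than 5 mm off its seat (value of joint spindle above 0.005 m).
It fails at once if the cuvette is moved more than 12 mm, or the jar or tub more than 25 mm (distance of cuvette from where it was at the start of the episode above 0.012 m or distance of any of sample_jar, strip_tub from where it was at the start of the episode above 0.025 m).
It also fails if it takes over 38 s, if anything falls off the work surface, if the arm or the gripper's body presses on something with over 40 N, if the wrist force passes 120 N, or if a joint passes its speed limit or range.

## Working session

There is one attempt and no reset: what is moved stays moved. The work goes in short steps, Python scripts to look and compute and a tool call to move; the robot and the scene stay as the last step left them, time stands still between calls to the robot, and variables do not carry over. Pictures are saved under pics/ and viewed, at most 10 in all, crops included, and the job is handed in when it is done.

```bash
mkdir -p pics; ls; python3 - <<'E'
from workcell import bot, viewer, get_obs
import cv2
for n in ("top","side"):
    cv2.imwrite(f"pics/{n}0.png",viewer.camera(n))
    i=viewer.camera_info(n);print(n,i["mtx"],i["extrinsics"])
o=get_obs();print(o["time"],o["ee_pos"],o["tcp_rot"],o["opening"])
E
```

```text
pics
workcell.py
top [[467.85202132   0.         323.58455116]
 [  0.         467.85202132 227.472569  ]
 [  0.           0.           1.        ]] [[ 0.01905188 -0.990053    0.13939898  0.49936691]
 [-0.99972448 -0.02077605 -0.01092374  0.0654614 ]
 [ 0.01371124 -0.13915245 -0.99017604  0.96341053]
 [ 0.          0.          0.          1.        ]]
side [[505.80938707   0.         324.99394418]
 [  0.         505.80938707 240.55090969]
 [  0.           0.           1.        ]] [[ 0.98107984 -0.12740225  0.14577727  0.51920367]
 [-0.19214202 -0.54838622  0.81385134 -0.59480629]
 [-0.02374425 -0.82646308 -0.56248999  0.54647356]
 [ 0.          0.          0.          1.        ]]
0.1 [ 0.15868377 -0.52639214  0.21624542] [-1.79930998e+02  5.50143543e-04  1.67763722e+01] 0.0852747255574988
```

View pics/top0.png

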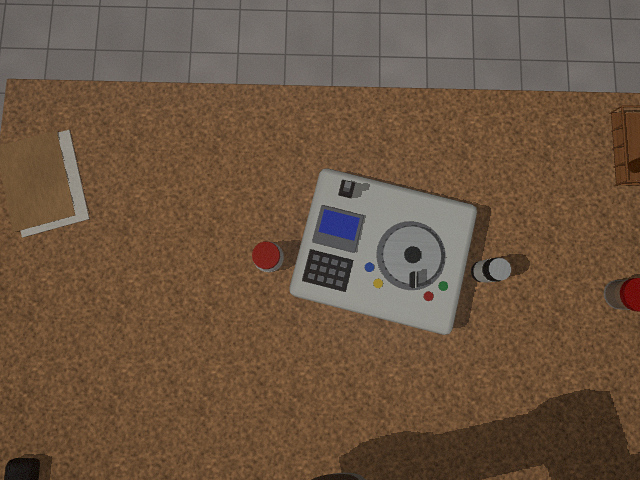

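The top view shows the hub near (413,255), tab near (414,279), and the dots: blue (369,267), yellow (378,283), red (429,296), green (443,286). The tub is at (495,270). I'll take a closer look.

```bash
cat > h.py <<'E'
import numpy as np
from workcell import bot, viewer, get_obs
def px2w(n,u,v,z):
    i=viewer.camera_info(n);T=np.array(i["extrinsics"]);d=T[:3,:3]@np.linalg.solve(i["mtx"],[u,v,1.])
    return T[:3,3]+d*(z-T[2,3])/d[2]
E
python3 - <<'E'
import cv2
from h import *
a=cv2.imread("pics/top0.png")[210:320,350:510]
cv2.imwrite("pics/c1.png",cv2.resize(a,None,fx=5,fy=5,interpolation=cv2.INTER_CUBIC))
im=cv2.imread("pics/top0.png")
hsv=cv2.cvtColor(im,cv2.COLOR_BGR2HSV)[210:320,360:460]
for n,l,h in(("green",45,80),("blue",105,125),("yellow",20,32),("red",0,6)):
    m=cv2.inRange(hsv,(l,110,80),(h,255,255))
    k,_,s,c=cv2.connectedComponentsWithStats(m)
    j=1+s[1:,4].argmax();u,v=c[j]+[360,210];print(n,s[j,4],u,v,px2w("top",u,v,.077))
E
```

```text
green 66 442.8181818181818 285.6060606060606 [ 0.51811469 -0.17141132  0.077     ]
blue 66 368.8484848484849 266.93939393939394 [ 0.55050384 -0.03145323  0.077     ]
yellow 70 377.7142857142857 282.8571428571429 [ 0.5208866  -0.04835346  0.077     ]
red 69 428.04347826086956 295.7826086956522 [ 0.49857265 -0.1432169   0.077     ]
```

View pics/c1.png

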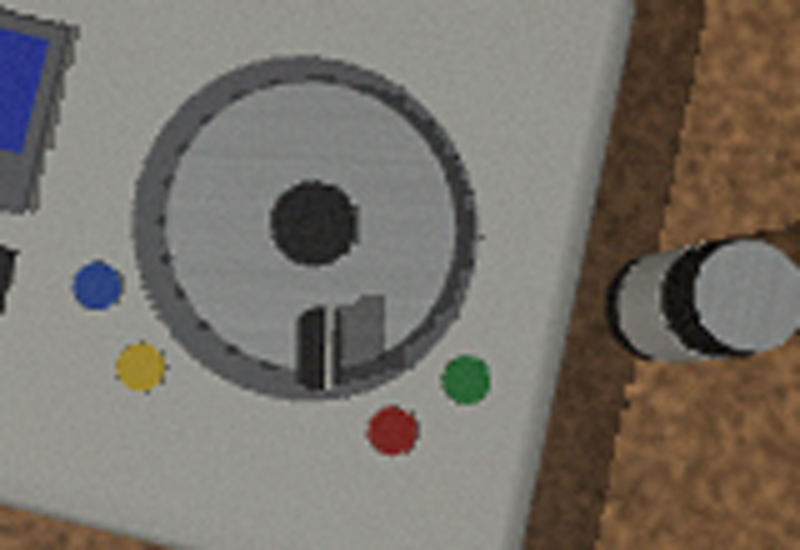

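View pics/side0.png

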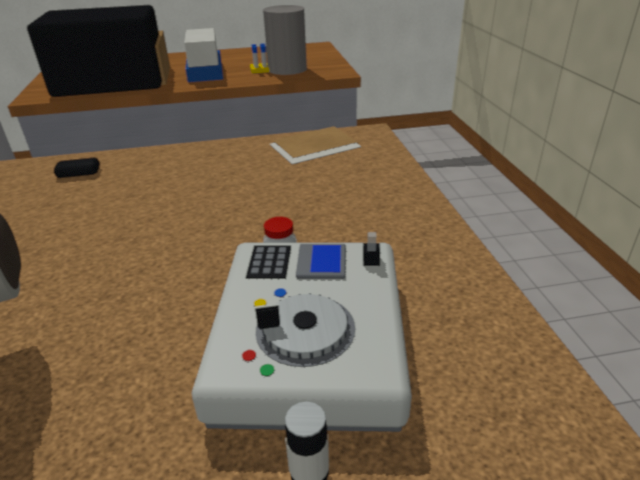

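The crop shows the hub top at (314,223), the tab's white line from (330,308) to (328,388), and the tub top at (748,296). In the side view the tab is at (267,317), near yellow and blue in the background, and it needs to go past red to green (267,370).

```bash
python3 - <<'E'
from h import *
from scipy.optimize import least_squares
D={60:(.5181,-.1714),-60:(.5505,-.0315),-36:(.5209,-.0484),36:(.4986,-.1432)}
f=lambda p:np.concatenate([p[:2]-.083*np.array([np.cos(p[2]+np.radians(a)),np.sin(p[2]+np.radians(a))])-d for a,d in D.items()])
r=least_squares(f,[.57,-.11,0]);p=r.x;print("axis",p[:2],"yaw",np.degrees(p[2]),"res",abs(r.fun).max())
w=lambda x,y,z:px2w("top",350+x/5-.4,210+y/5-.4,z)
print("hub",w(314,223,.093))
i,o=w(330,308,.123),w(328,388,.123);print("line",i,o)
for q in(i,o):
    d=p[:2]-q[:2];print(np.hypot(*d),np.degrees(np.arctan2(d[1],d[0])-p[2]))
print("tub",w(748,296,.105))
for s in(-12,0,12,36,60):
    t=p[2]+np.radians(s);print(s,p[:2]-.047*np.array([np.cos(t),np.sin(t)]))
E
```

```text
axis [ 0.57493633 -0.11093394] yaw -13.095976095928153 res 0.0003115584024179219
hub [ 0.57495758 -0.11106045  0.093     ]
line [ 0.54188071 -0.11050895  0.123     ] [ 0.51335892 -0.10955329  0.123     ]
0.03305835569457247 12.35938404212866
0.06159288631357379 11.811545660170772
tub [ 0.55023063 -0.26851449  0.105     ]
-12 [ 0.5323732  -0.09099955]
0 [ 0.52915872 -0.10028454]
12 [ 0.52794493 -0.11003496]
36 [ 0.53164191 -0.1292258 ]
60 [ 0.54282488 -0.14525382]
```

The numbers agree: dot fit residual 0.3 mm, tab at selector +12°, green at +60°. So I push face_a counter-clockwise with shut fingers. First I approach high, aiming for (0.527, -0.060).

>>> drive_effector(
  segments=[
    [[0.033, -0.023, 0], 0, 0],
    [[0.066, -0.046, 0], 0, 0],
    [[0.099, -0.069, 0], 0, 0],
    [[0.132, -0.092, 0], 0, 0],
    [[0.165, -0.115, 0], 0, 0],
  ],
  grip_force=20,
)

```text
time: 0.52
ee_pos: [0.2841, -0.3672, 0.2166]
tcp_rot: [-180.0, 0.0, 16.7]
wrist_force: [1.2, 0.4, -0.8]
opening: 0.0256
grasp_force: 0.0
```

>>> drive_effector(
  segments=[
    [[0.033, -0.023, 0], 0, 0],
    [[0.066, -0.046, 0], 0, 0],
    [[0.099, -0.069, 0], 0, 0],
    [[0.132, -0.092, 0], 0, 0],
    [[0.165, -0.115, 0], 0, 0],
  ],
)

```text
time: 0.93
ee_pos: [0.409, -0.2093, 0.2168]
tcp_rot: [180.0, 0.0, 16.8]
wrist_force: [0.5, -0.1, 0.5]
opening: -0.0
grasp_force: 0.0
```

>>> drive_effector(
  segments=[
    [[0.033, -0.023, 0], 0, 0],
    [[0.066, -0.046, 0], 0, 0],
    [[0.099, -0.069, 0], 0, 0],
    [[0.132, -0.092, 0], 0, 0],
    [[0.157, -0.111, 0], 0, 0],
  ],
)

```text
time: 1.35
ee_pos: [0.5279, -0.057, 0.2163]
tcp_rot: [-180.0, 0.0, 16.8]
wrist_force: [0.2, -0.6, -0.3]
opening: 0.0002
grasp_force: 0.0
```

>>> drive_effector(
  segments=[
    [[0, 0, 0.03], 7, 0],
    [[0, 0, 0.06], 14, 0],
    [[0, 0, 0.07], 16, 0],
    [[0, 0, 0.07], 16, 0],
  ],
)

```text
time: 1.68
ee_pos: [0.525, -0.059, 0.1433]
tcp_rot: [-180.0, 0.3, 0.7]
wrist_force: [-0.5, -0.8, -0.0]
opening: -0.0
grasp_force: 0.0
```

```bash
python3 - <<'E'
from h import *
import cv2
for n in("side","top"):
    im=viewer.camera(n);T=np.linalg.inv(viewer.camera_info(n)["extrinsics"]);e=get_obs()["ee_pos"]
    for dz in(0,-.025,-.038):
        c=T@[e[0],e[1],e[2]+dz,1];u=np.array(viewer.camera_info(n)["mtx"])@c[:3];print(n,dz,u[:2]/u[2])
    if n=="side": cv2.imwrite("pics/s1.png",cv2.resize(im[200:400,180:440],None,fx=3,fy=3,interpolation=cv2.INTER_CUBIC))
E
```

```text
side 0 [258.56612811 268.71365726]
side -0.025 [260.39118013 283.57988039]
side -0.038 [261.31053601 291.06862571]
top 0 [389.31119803 278.89072316]
top -0.025 [387.1788225  279.31393462]
top -0.038 [386.11900885 279.52427528]
```

View pics/s1.png

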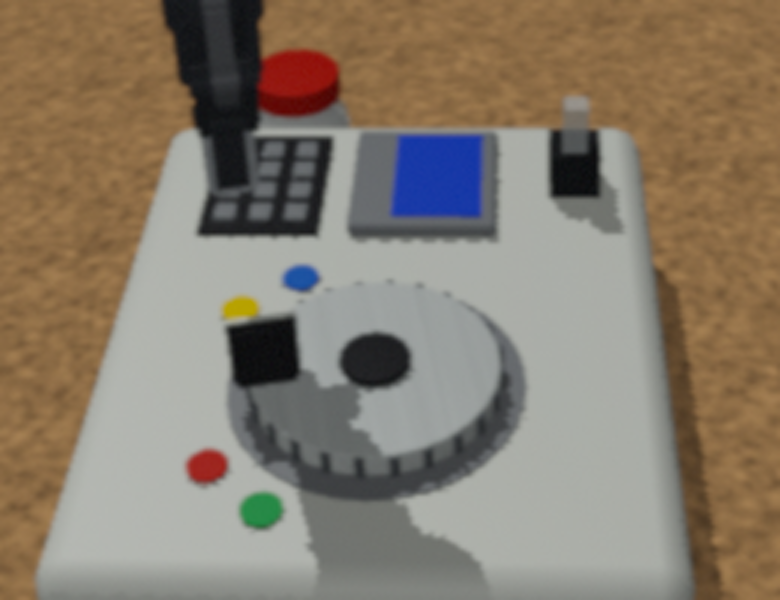

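The fingertips' lower end shows at about (258,264), higher than the predicted (260,284). I'll check the side calibration against the hub and take fresh pictures.

```bash
python3 - <<'E'
from h import *
import cv2
def pr(n,P):
    T=np.linalg.inv(viewer.camera_info(n)["extrinsics"]);u=np.array(viewer.camera_info(n)["mtx"])@(T@[*P,1])[:3];return u[:2]/u[2]
print("hub side",pr("side",(.575,-.111,.093)),"tabtop",pr("side",(.528,-.11,.123)))
o=get_obs();e=o["ee_pos"];print(o["time"],e,o["tcp_rot"])
a=viewer.camera("side");b=viewer.camera("top")
print(pr("side",e),pr("side",e-[0,0,.025]),pr("top",e-[0,0,.025]))
A=cv2.resize(a[210:330,210:330],(400,400),interpolation=cv2.INTER_CUBIC)
B=cv2.resize(b[210:330,330:450],(400,400),interpolation=cv2.INTER_CUBIC)
cv2.imwrite("pics/s2.png",np.hstack([A,B]))
E
```

```text
hub side [303.85821785 319.35936516] tabtop [265.58787753 306.76724717]
1.7833 [ 0.52642766 -0.05953075  0.14706527] [-1.79996817e+02  2.90111013e-02  8.81601173e-01]
[259.00749193 267.80738915] [260.82588921 282.71312659] [387.1788225  279.31393462]
```

View pics/s2.png

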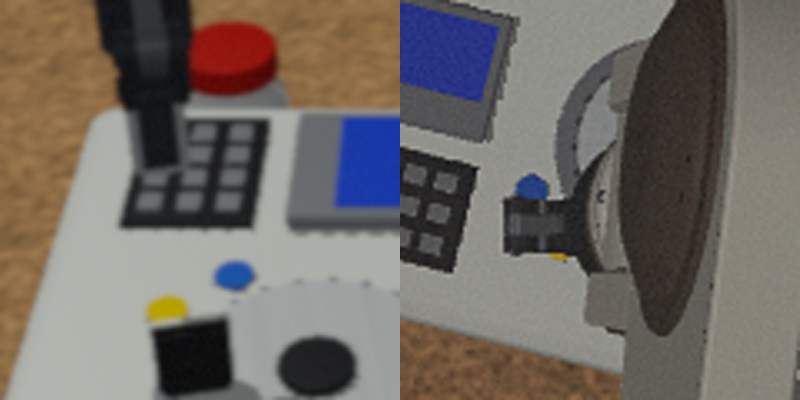

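The hub matches (303.9,319.4), so the side calibration is good, yet the finger ends about 21 px higher than it should. I'll look at the wrist view and a wider side view.

```bash
python3 - <<'E'
from h import *
import cv2
w=viewer.camera("wrist");a=viewer.camera("side")
i=viewer.camera_info("wrist");print(np.round(i["extrinsics"],3),np.round(i["mtx"],0))
A=cv2.resize(a[90:330,180:340],(400,600),interpolation=cv2.INTER_CUBIC)
W=cv2.resize(w,(400,300))
cv2.imwrite("pics/s3.png",np.hstack([A,np.vstack([W,np.zeros_like(W)])]))
E
```

```text
[[ 0.015 -0.947 -0.322  0.611]
 [-1.    -0.013 -0.006 -0.058]
 [ 0.001  0.322 -0.947  0.306]
 [ 0.     0.     0.     1.   ]] [[428.   0. 325.]
 [  0. 428. 243.]
 [  0.   0.   1.]]
```

View pics/s3.png

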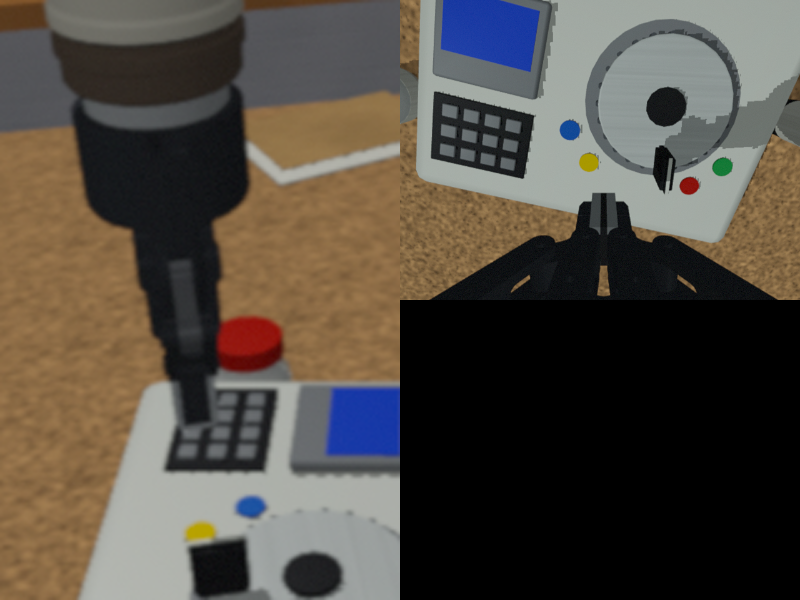

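The wrist view shows the shut fingers ending at (602,193), wrist pixel (323,309). That agrees with the side view: the tips look to be near z≈0.16, not 0.122. I'll lower to a height that is safe either way (TCP 0.125) and triangulate.

>>> drive_effector(
  segments=[
    [[0, 0, 0.011], 0, 0],
    [[0, 0, 0.022], 0, 0],
    [[0, 0, 0.022], 0, 0],
  ],
)

```text
time: 2.23
ee_pos: [0.5256, -0.0595, 0.1221]
tcp_rot: [-180.0, 0.2, 0.8]
wrist_force: [0.2, 0.6, -0.8]
opening: -0.0002
grasp_force: 0.0
```

```bash
python3 - <<'E'
from h import *
import cv2
o=get_obs();print(o["ee_pos"],o["wrist_force"])
w=viewer.camera("wrist");a=viewer.camera("side")
def pr(n,P):
    i=viewer.camera_info(n);T=np.linalg.inv(i["extrinsics"]);u=np.array(i["mtx"])@(T@[*P,1])[:3];return np.round(u[:2]/u[2],1)
e=o["ee_pos"]
for d in(-.038,-.025,0,.01):
    for x in(-.011,.011): print(d,x,"side",pr("side",e+[x,-.012,d]),"wrist",pr("wrist",e+[x,0,d]))
A=cv2.resize(a[220:320,210:310],(400,400),interpolation=cv2.INTER_CUBIC)
W=cv2.resize(w[200:400,220:420],(400,400),interpolation=cv2.INTER_CUBIC)
cv2.imwrite("pics/s4.png",np.hstack([A,W]))
E
```

```text
[ 0.52555206 -0.05949888  0.12208063] [ 0.20534436  0.62747206 -0.78173293]
-0.038 -0.011 side [255.5 311.2] wrist [326.6 294.9]
-0.038 0.011 side [271.7 308.8] wrist [327.3 254.3]
-0.025 -0.011 side [254.5 304. ] wrist [326.7 306.9]
-0.025 0.011 side [270.9 301.6] wrist [327.4 264.2]
0 -0.011 side [252.6 289.6] wrist [326.9 334.4]
0 0.011 side [269.3 287.2] wrist [327.7 287.1]
0.01 -0.011 side [251.8 283.7] wrist [327.  347.5]
0.01 0.011 side [268.6 281.3] wrist [327.9 298.1]
```

View pics/s4.png

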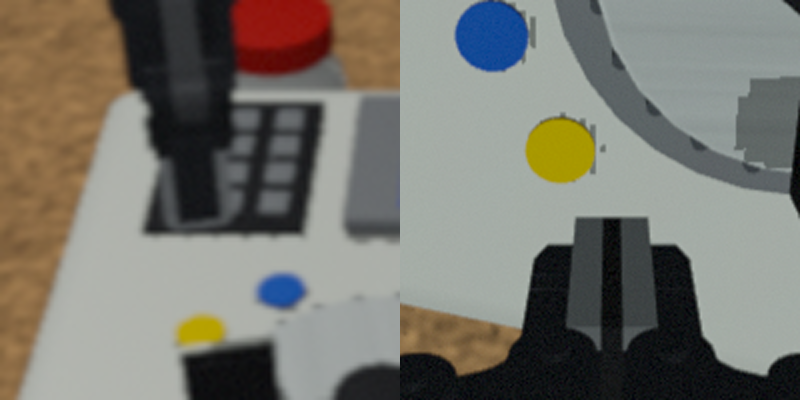

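Both views put the tip about 20 mm above the measured TCP, so the fingers are effectively shorter than stated. A sideways test at this height is safe in either case, so I'll watch the force while moving toward the tab.

>>> drive_effector(
  segments=[
    [[0, 0.01, 0], 0, 0],
    [[0, 0.02, 0], 0, 0],
    [[0, 0.027, 0], 0, 0],
    [[0, 0.031, 0], 0, 0],
    [[0, 0.035, 0], 0, 0],
  ],
)

```text
time: 2.75
ee_pos: [0.5271, -0.0955, 0.1251]
tcp_rot: [180.0, -0.0, 0.7]
wrist_force: [-0.2, 0.6, 0.3]
opening: -0.0
grasp_force: 0.0
```

>>> drive_effector(
  segments=[
    [[0, 0.003, 0], 0, 0],
    [[0, 0.006, 0], 0, 0],
    [[0, 0.009, 0], 0, 0],
    [[0, 0.012, 0], 0, 0],
    [[0, 0.012, 0], 0, 0],
  ],
)

```text
time: 3.17
ee_pos: [0.5272, -0.1069, 0.1249]
tcp_rot: [180.0, 0.0, 0.8]
wrist_force: [0.5, -0.5, 0.5]
opening: 0.0
grasp_force: 0.0
```

```bash
python3 - <<'E'
from h import *
import cv2
a=viewer.camera("side");w=viewer.camera("wrist");o=get_obs();print(o["ee_pos"],o["wrist_force"])
A=cv2.resize(a[220:370,210:360],(400,400),interpolation=cv2.INTER_CUBIC)
W=cv2.resize(w,(400,300))
cv2.imwrite("pics/s5.png",np.hstack([A,np.vstack([W,np.zeros_like(W[:100])])]))
E
```

```text
[ 0.52725201 -0.10652677  0.12490992] [-0.40692132 -0.38882102 -0.0240109 ]
```

View pics/s5.png

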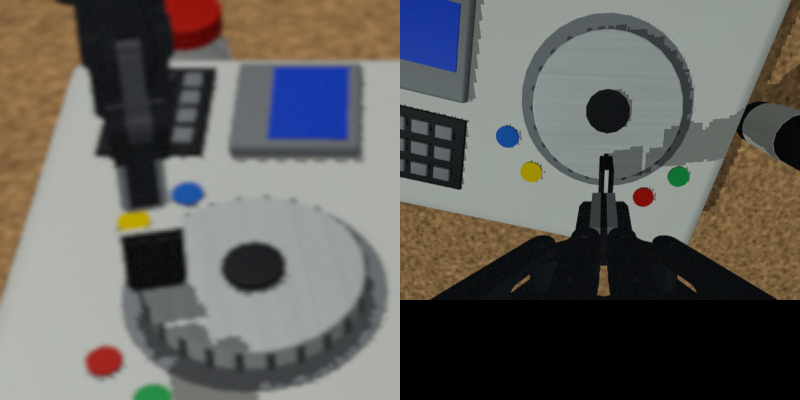

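This confirms it: the fingers sit over the tab without touching (side view: tip at (145,207) of the crop, just above the tab top at (150,235); no force). I'll back off, lower another 40 mm so the tips reach about 0.104, and push.

>>> drive_effector(
  segments=[
    [[0, -0.02, 0], 0, 0],
    [[0, -0.04, 0], 0, 0],
    [[0, -0.042, 0], 0, 0],
    [[0, -0.042, 0.01], 0, 0],
    [[0, -0.042, 0.015], 0, 0],
  ],
)

```text
time: 3.68
ee_pos: [0.5266, -0.0645, 0.1088]
tcp_rot: [180.0, 0.0, 0.8]
wrist_force: [0.7, 0.6, 0.3]
opening: 0.0001
grasp_force: 0.0
```

>>> drive_effector(
  segments=[
    [[0, 0, 0.006], 0, 0],
    [[0, 0, 0.012], 0, 0],
    [[0, 0, 0.018], 0, 0],
    [[0, 0, 0.024], 0, 0],
    [[0, 0, 0.024], 0, 0],
  ],
)

```text
time: 4.1
ee_pos: [0.526, -0.0648, 0.0843]
tcp_rot: [-180.0, 0.1, 0.8]
wrist_force: [0.1, -0.2, -0.0]
opening: 0.0
grasp_force: 0.0
```

```bash
python3 - <<'E'
import numpy as np
ax=np.array([.575,-.111]);yaw=-13.1;p0=np.array([.5263,-.0648]);a=np.radians(.8)
X=np.array([np.cos(a),np.sin(a)]);Y=np.array([np.sin(a),-np.cos(a)])
for s in(8,12,18,24,28,36,42,48,52):
    t=np.radians(yaw+s);p=ax-.048*np.array([np.cos(t),np.sin(t)])-.012*np.array([np.sin(t),-np.cos(t)])
    print(s,np.round(p,4),"dx dy turn",np.round([(p-p0)@X,(p-p0)@Y],4),.8-(yaw+s))
E
```

```text
8 [ 0.5283 -0.0948] dx dy turn [0.0015 0.03  ] 5.8999999999999995
12 [ 0.5272 -0.0981] dx dy turn [0.0005 0.0333] 1.8999999999999997
18 [ 0.5262 -0.1031] dx dy turn [-0.0007  0.0383] -4.1000000000000005
24 [ 0.5256 -0.1083] dx dy turn [-0.0013  0.0435] -10.1
28 [ 0.5255 -0.1117] dx dy turn [-0.0014  0.0469] -14.1
36 [ 0.5261 -0.1186] dx dy turn [-0.0009  0.0538] -22.099999999999998
42 [ 0.5272 -0.1237] dx dy turn [0.0001 0.0589] -28.099999999999998
48 [ 0.5288 -0.1286] dx dy turn [0.0016 0.0638] -34.1
52 [ 0.5301 -0.1318] dx dy turn [0.0029 0.067 ] -38.1
```

Approach, contact, then about 4° per row.

>>> drive_effector(
  segments=[
    [[0.001, 0.015, 0], 0, 0],
    [[0.001, 0.027, 0], 2, 0],
    [[0.001, 0.03, 0], 2, 0],
    [[0, 0.033, 0], 2, 0],
    [[0, 0.036, 0], -1, 0],
  ],
)

```text
time: 4.52
ee_pos: [0.5271, -0.1008, 0.086]
tcp_rot: [-180.0, -0.0, 1.7]
wrist_force: [-0.4, 0.5, 1.2]
opening: 0.0
grasp_force: 0.3
```

>>> drive_effector(
  segments=[
    [[0, 0.003, 0], -3, 0],
    [[-0.001, 0.006, 0], -7, 0],
    [[-0.001, 0.009, 0], -11, 0],
    [[-0.001, 0.011, 0], -13, 0],
    [[-0.001, 0.011, 0], -13, 0],
  ],
)

```text
time: 4.93
ee_pos: [0.5263, -0.1116, 0.086]
tcp_rot: [-180.0, -0.0, 14.9]
wrist_force: [-1.3, 2.3, 1.7]
opening: 0.0003
grasp_force: 1.0
```

```bash
python3 - <<'E'
from h import *
import cv2
w=viewer.camera("wrist");a=viewer.camera("side")
o=get_obs();print(o["ee_pos"],o["wrist_force"])
A=cv2.resize(a[220:420,180:380],(400,400),interpolation=cv2.INTER_CUBIC)
W=cv2.resize(w,(400,300))
cv2.imwrite("pics/s6.png",np.hstack([A,np.vstack([W,np.zeros_like(W[:100])])]))
E
```

```text
[ 0.52640304 -0.11150677  0.0859969 ] [-0.83758609  1.53303595  1.0150359 ]
```

View pics/s6.png

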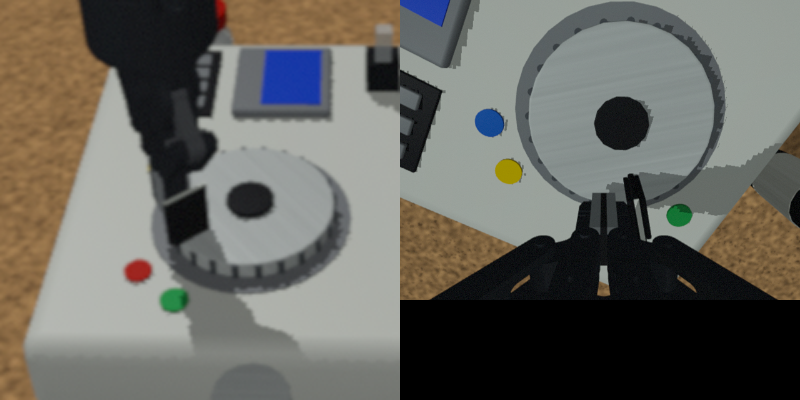

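The tab has jumped ahead and now points near red (wrist view: tab at (638,205), finger at (600,200) with a gap). I continue toward about 49°.

>>> drive_effector(
  segments=[
    [[-0.001, 0.005, 0], -6, 0],
    [[-0.002, 0.009, 0], -11, 0],
    [[-0.002, 0.012, 0], -14, 0],
    [[-0.002, 0.015, 0], -18, 0],
    [[-0.002, 0.018, 0], -21, 0],
  ],
)

```text
time: 5.45
ee_pos: [0.5293, -0.1297, 0.086]
tcp_rot: [180.0, 0.0, 35.9]
wrist_force: [-0.1, 0.1, 0.1]
opening: -0.0004
grasp_force: 0.0
```

```bash
python3 - <<'E'
from h import *
import cv2
w=viewer.camera("wrist");a=viewer.camera("side")
o=get_obs();print(o["ee_pos"],o["tcp_rot"],o["wrist_force"])
A=cv2.resize(a[220:420,180:380],(400,400),interpolation=cv2.INTER_CUBIC)
W=cv2.resize(w,(400,300))
cv2.imwrite("pics/s7.png",np.hstack([A,np.vstack([W,np.zeros_like(W[:100])])]))
E
```

```text
[ 0.52932664 -0.12980799  0.08593803] [1.79966567e+02 4.42707130e-03 3.57389259e+01] [0.07940748 0.82243921 0.25072394]
```

View pics/s7.png

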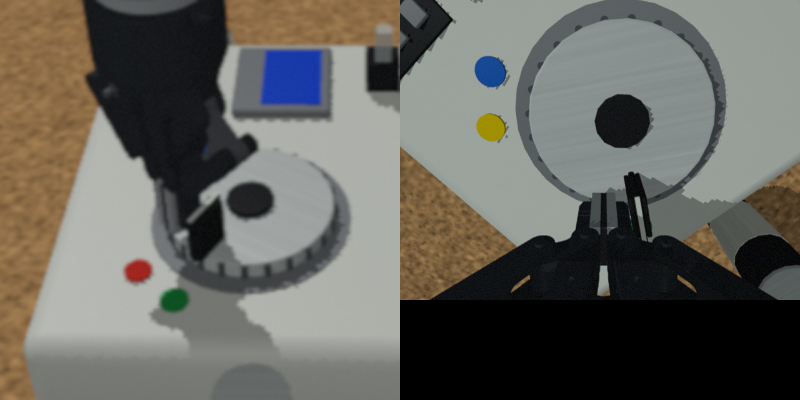

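The force is gone and a gap has opened again, which suggests the wheel clicked into +60°. I'll withdraw sideways, then up and away.

>>> drive_effector(
  segments=[
    [[0, -0.015, 0], 0, 0],
    [[0, -0.03, 0], 0, 0],
    [[0, -0.03, -0.035], 0, 0],
    [[0, -0.03, -0.07], 0, 0],
    [[0, -0.03, -0.11], 0, 0],
  ],
)

```text
time: 5.97
ee_pos: [0.5105, -0.1046, 0.196]
tcp_rot: [-179.9, 0.1, 35.6]
wrist_force: [1.2, 0.6, 0.1]
opening: -0.0
grasp_force: 0.0
```

>>> drive_effector(
  segments=[
    [[-0.04, 0, -0.01], 0, 0],
    [[-0.08, 0, -0.01], 0, 0],
    [[-0.12, 0, -0.01], 0, 0],
    [[-0.16, 0, -0.01], 0, 0],
    [[-0.2, 0, -0.01], 0, 0],
  ],
)

```text
time: 6.38
ee_pos: [0.3479, -0.2225, 0.2061]
tcp_rot: [179.9, -0.0, 35.6]
wrist_force: [0.5, 0.4, -0.1]
opening: -0.0002
grasp_force: 0.0
```

>>> drive_effector(
  segments=[
    [[-0.04, 0, 0], 0, 0],
    [[-0.08, 0, 0], 0, 0],
    [[-0.12, 0, 0], 0, 0],
    [[-0.12, 0, 0], 0, 0],
    [[-0.12, 0, 0], 0, 0],
  ],
)

```text
time: 6.8
ee_pos: [0.2505, -0.2933, 0.2062]
tcp_rot: [179.9, 0.0, 35.3]
wrist_force: [-0.0, -0.8, -0.4]
opening: 0.0002
grasp_force: 0.0
```

```bash
python3 - <<'E'
from h import *
import cv2
b=viewer.camera("top");cv2.imwrite("pics/t9.png",b);a=cv2.imread("pics/top0.png")
i=viewer.camera_info("top");T=np.linalg.inv(i["extrinsics"]);K=np.array(i["mtx"]);g=cv2.cvtColor(b,cv2.COLOR_BGR2GRAY).astype(np.float32);g0=cv2.cvtColor(a,cv2.COLOR_BGR2GRAY).astype(np.float32)
def S(G,s,w):  # mean brightness on tab top at angle s, lateral offset w
    t=np.radians(s-13.1);q=[]
    for r in np.linspace(.036,.058,15):
        P=T@[.575-r*np.cos(t)+w*np.sin(t),-.111-r*np.sin(t)-w*np.cos(t),.123,1];u=K@P[:3];u=u/u[2]
        q.append(cv2.getRectSubPix(G,(1,1),(float(u[0]),float(u[1])))[0,0])
    return np.mean(q)
for n,G in(("before",g0),("after",g)):
    print(n,[(s,int(S(G,s,-.0035)),int(S(G,s,0)),int(S(G,s,.0035))) for s in(12,36,54,57,60,63)])
d=np.abs(g-g0)
for n,(x0,y0,x1,y1) in dict(cuv=(335,175,372,200),jar=(245,235,290,275),tub=(470,250,520,290)).items(): print(n,d[y0:y1,x0:x1].mean())
o=get_obs();print(o["time"],o["wrist_force"])
E
```

```text
before [(12, 35, 119, 49), (36, 78, 82, 97), (54, 111, 109, 109), (57, 110, 108, 109), (60, 108, 111, 108), (63, 111, 109, 106)]
after [(12, 124, 124, 122), (36, 116, 115, 108), (54, 37, 37, 85), (57, 37, 41, 105), (60, 31, 135, 41), (63, 101, 51, 72)]
cuv 2.4378378
jar 2.7794445
tub 2.6385
6.85 [ 0.46462447 -0.20314     0.2463259 ]
```

The white line is bright with black on both sides at exactly +60° (31/135/41), and the cuvette, jar and tub show only image noise. I'm handing it in.

```bash
python3 -c "
from workcell import bot, viewer, get_obs
print(bot.job_done())"
```

```text
the job is handed in; nothing more can be done
None
```

The tab clicked to rest at +60°, pointing at the green dot. The arm is clear, the cuvette, jar and tub showed no movement in the final camera check, and the job was handed in at about 7 s with no verdict returned.

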